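# Hook the scrap tray out from under the press bed

### The arm

A 6-joint arm with a two-finger parallel gripper is mounted at the origin on the work surface. World frame = base frame: x ahead of the robot, y to its left, z up, the work surface at z = 0. Lengths are in m, angles in rad, forces in N, time in s.
With the tool pointing down it reaches from about 0.25 to 0.775 m from the base axis. Payload 4 kg.
Tool frame: the origin (TCP) lies at the very end of the fingers, on their centre line; the grasp point (between the pads) lies 19 mm behind it; x points along the fingers, y is the direction in which the jaws open and shut, and the axes are right-handed (so a half turn about x gives the same grasp; the last joint's range is limited). The gripper opens to 94 mm and grips with 3 to 60 N. Pads are 16 mm wide; open, the fingers measure 119 mm over their backs; the gripper's body (75 mm by 177 mm) begins 78 mm behind the grasp point.
Start: joints at [-1.232, 0.087, 1.371, -0, 1.684, -0.103], TCP at [0.235, -0.497, 0.171] pointing down, gripper open.
Joint ranges: [-3.1, 3.1], [-0.76, 2.03], [0.27, 2.55], [-1.08, 4.22], [0.17, 2.65], [-2.57, 2.57]. Speed limits (rad/s): [2.79, 2.79, 3.14, 3.14, 3.14, 3.14].

### API

Orientations are given as [roll, pitch, yaw] about the fixed x, y, z axes, in that order (R = Rz(yaw) Ry(pitch) Rx(roll)).
In Python, from bench import robot gives the robot as it stands.
- The arm moves only by the tool carry_out, never from a script. Its argument "targets" is a list of rows, each a list of 5 numbers: the closure, from 0 (fully open) to 1 (shut), then the shift along the tool's x, y, z in cm, then the turn about the tool's x in degrees. In form: [[fingers, tx, ty, tz, turn], ...]. A call has 1 to 20 rows; each row shifts and turns the commanded pose from where the row before left it, along the tool's axes as they then stand; what a row does not reach is not made up. A row lasts 1/10 s, in which the tool goes at most 50 mm and 8.59 degrees, less where a joint would pass 70% of its speed; a pose out of reach is approached as far as the arm can. A call is refused whole if a number of a shift passes 5 or a number of a turn 8.59, either way. A call with a gripper value outside its range is refused whole. The fingers move at their own pace and stop on an object; the grip force is fixed at half the most. Time passes only in rows, so rows that do not move let the fingers close. It gives the time, the measured TCP pose, the force and the opening at its end, in the units of the state.
- robot.get_obs(): the state, without advancing time (a new reading comes with each control period).
- robot.snapshot(name): name is "scene" or "top" or "wrist"; returns a dict with "image" (420x560x3 uint8, red, green, blue), "camera_matrix" (3x3 intrinsics, pixels), "pose" (4x4, takes a point from camera to world coordinates). Camera axes: x right, y up, looking along -z (the intrinsics and any distortion apply to the point x, -y, -z); pixel columns grow to the right and rows downward; lengths in m; the calibration is good to about 2 mm. A picture is of the moment at which its call begins. There is no depth.
- robot.close_job(): hands the job in, once; it reports no verdict.
The state is a dict: "time": time; "joint_positions": joint angles; "qvel": joint speeds; "joint_torque": joint torques, N m; "tool_pos": TCP position; "ee_rot": TCP orientation; "wrist_force": force on the tool from outside, world axes, zero at the start; "wrist_torque": the same for the moment, N m; "width": finger opening in m.
Only numpy, scipy, OpenCV 4.12 (cv2) and the standard library are available. Lean on these libraries where they do the work, as an engineer would, in place of code of your own. Each camera call takes 0.05 s, during which the arm holds its last target. There are 200 camera calls.

### The job

The scrap tray under the bench press is shut and its pull eye hangs out of sight beneath the overhanging bed, swung to one side or the other. Take the hooked rod from the rubber mat, feel for the eye under the bed, catch it and gently draw the tray fully out to its stop, then unhook the rod and set it back on the mat standing on its handle's flat underside, all of it on the mat. Touch the press and its tray only with the rod, never with the gripper, do not lean hard on anything with the rod or force the stiff eye sideways, and leave the other things where they are.

Things in the scene. Friction and masses are not known exactly. Their poses are not given: they have to be found in the camera images.
- press: Fixed bench press; origin on the bench under the middle of its base, z up, front (where the tray comes out) facing -x. Its bed is an aluminium plate 280 wide (y), x -175 to +150, underside 90 above the bench, top 104, with a 10 mm lip along its front down to 74, on 12 mm side walls along its whole depth (inner faces y = +-128) and a rear wall; the front is open. Columns and a blue unit stand on it from x = +45 back
- bed_edge (a point): Middle of the lip's lower front edge, under which one reaches in: press frame (-175, 0, 74). Behind and below it, under the bed, is a steel scrap tray that slides out to -x against 4 N friction plus 12 N per m/s; its front panel is 200 wide, 12 to 72 above the bench, and has the drawbar's pin
- tray_pin (a point): Upright pin on the tray's front panel (the panel's face is 4 behind it), 20 above the bench, press frame (-50, 0, 20) when shut; travels with the tray. On it swivels a drawbar: a flat link 10 wide, 6 thick that ends in a horizontal ring, the eye: centre 50 from the pin, outer diameter 36, hole 22, bar 7 thick, mid-height 20 above the bench
- tray (a joint): How far the tray is drawn out, m: 0 fully shut, 0.170 fully out at its hard stop; starts between 0 and 0.015. The drawbar with the eye points to the press's -x but starts turned up to 0.7 rad to either side, not measured: find it by feel. Its pin is clogged: it stays where it is left and takes 1.4 N m, about 28 N at the eye, to turn, too hard to force with the rod. At the start the eye is wholly under the bed
- hook: Loose hooked rod, 0.18 to 0.29 kg. Black handle block 100 long (x -50 to 50), 26 wide (y), 42 tall (z 0 to 42); from its +x end a steel rod 8 thick runs along +x, axis at z = 30, to x = 170 and there bends straight down as a peg 8 thick, its round tip level with the handle's underside. Origin in the middle of the handle's underside, z up. Centre of mass within 40 of the origin, towards +x
- hook_tip (a point): Lowest point of the hook's down-turned peg, at (170, 0, 0) in the hook's frame
- mat: Black rubber mat, fixed on the bench, 240 (x) by 320 (y) by 4 thick; origin at the centre of its underside. The hook stands on it at the start, its rod pointing roughly to the mat's -y.
- mould_a: Aluminium mould block 60 x 50 x 24 lying on the mat; bystander, origin under its centre
- mould_b: Aluminium mould block 60 x 50 x 24 on the bench; bystander, origin under its centre
- hexkey: Dark L-shaped hex key, 100 x 28, 6 thick, lying on the mat; bystander
- jar_a: Glass jar with white lid, 72 in diameter, 100 tall; bystander, origin under its centre
- jar_b: Glass jar with white lid, 72 in diameter, 100 tall; bystander, origin under its centre
- screwdriver: Screwdriver lying on the bench; bystander
- bin: Open black plastic bin 160 x 120 x 70; bystander, origin under its centre

How it is judged:
By the outcome, as a careful person would: the job done as asked, in the order asked, and still so for the second after the job is handed in, with the robot touching nothing.
It also fails if it takes over 67 s, if anything falls off the work surface, if the arm or the gripper's body presses on something with over 40 N, if the wrist force passes 120 N, or if a joint passes its speed limit or range.

## Working session

There is one attempt and no reset: what is moved stays moved. The work goes in short steps, Python scripts to look and compute and a tool call to move; the robot and the scene stay as the last step left them, time stands still between calls to the robot, and variables do not carry over. Pictures are saved under pics/ and viewed, about 8 in all and at most 12, crops included, and the job is handed in when it is done.

Besides the shell and the picture viewer there is one more tool, called after "Call:" as a command line: name --pt "numbers of a row" for each row, then --argument value for the rest. carry_out: Moves the arm, as the interface text tells. Its arguments: {"type":"object","properties":{"targets":{"type":"array","items":{"type":"array","items":{"type":"number"}}}},"required":["targets"]}

```bash
ls; mkdir -p pics; python3 - <<'E'
from bench import robot
import cv2,numpy as np
print(robot.get_obs())
for n in("scene","top"):
    s=robot.snapshot(n); cv2.imwrite(f"pics/{n}0.png",s["image"][:,:,::-1]); np.savez(f"{n}0.npz",**s); print(n,s["camera_matrix"],s["pose"],[k for k in s])
E
```

```text
pics
{'time': 0.0, 'joint_positions': array([-1.23214352e+00,  8.79470290e-02,  1.37223708e+00, -1.64918303e-05,
        1.68358550e+00, -1.03104627e-01]), 'qvel': array([-0.0003484 , -0.00015055, -0.000305  ,  0.00035725, -0.00145579,
        0.00148194]), 'joint_torque': array([-2.15231994e-03, -3.40184963e+01, -3.02433443e+01,  7.15267262e-02,
        3.29796073e-02, -1.57827499e-04]), 'tool_pos': array([ 0.23492263, -0.4966218 ,  0.16981733]), 'ee_rot': array([-1.66637174,  1.56861931,  1.91697651]), 'wrist_force': array([-0.24207199, -0.19632699, -0.1250967 ]), 'wrist_torque': array([-0.04844464,  0.0225216 ,  0.00830543]), 'width': 0.0939496986283552}
scene [[449.69738868   0.         284.50669625]
 [  0.         449.69738868 209.94082649]
 [  0.           0.           1.        ]] [[-0.54842476 -0.48088829  0.68408825  1.25576639]
 [ 0.83615592 -0.30698482  0.45453668  0.46229836]
 [-0.00857666  0.82128361  0.57045567  0.66350162]
 [ 0.          0.          0.          1.        ]] ['image', 'camera_matrix', 'pose']
top [[492.86008774   0.         281.17224342]
 [  0.         492.86008774 217.73370169]
 [  0.           0.           1.        ]] [[-6.94498538e-03  9.97640625e-01 -6.83004433e-02  4.08683570e-01]
 [-9.99974839e-01 -7.02744747e-03 -9.67145195e-04 -1.79852562e-02]
 [-1.44484112e-03  6.82920081e-02  9.97664329e-01  1.40181849e+00]
 [ 0.00000000e+00  0.00000000e+00  0.00000000e+00  1.00000000e+00]] ['image', 'camera_matrix', 'pose']
```

View pics/scene0.png

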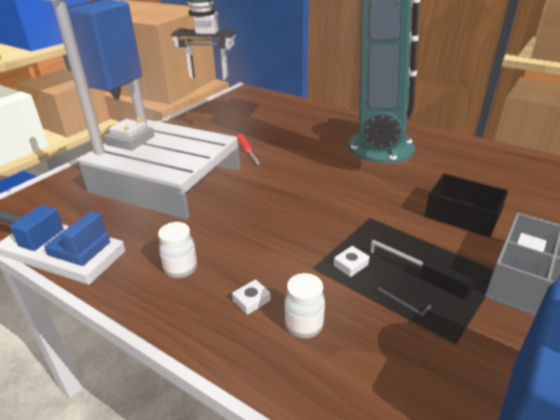

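View pics/top0.png

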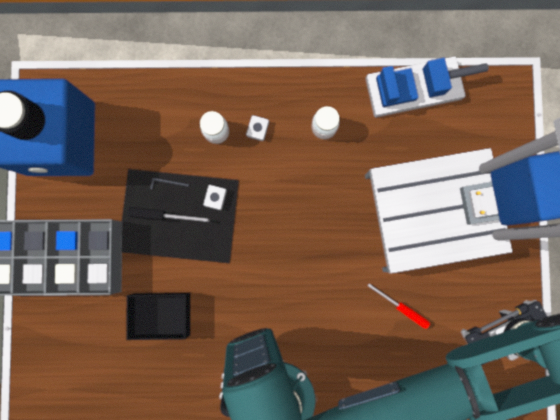

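View composite.

Scene: the press opens towards world +y (front edge in the top view about (368,172)–(388,272)). The hook lies on the mat with its handle around (148,215) and its peg near (208,219). I'll zoom in on both.

```bash
cat > h.py <<'E'
import numpy as np,cv2
def load(n): return dict(np.load(n))
def ray(s,uv):
    K=s["camera_matrix"];T=s["pose"];p=np.linalg.inv(K)@[uv[0],uv[1],1]
    return T[:3,3],T[:3,:3]@np.array([p[0],-p[1],-p[2]])
def onz(s,uv,z):
    o,d=ray(s,uv); return o+d*(z-o[2])/d[2]
def proj(s,P):
    T=s["pose"];c=T[:3,:3].T@(np.array(P)-T[:3,3]);q=s["camera_matrix"]@[c[0],-c[1],-c[2]];return q[:2]/q[2]
E
python3 - <<'E'
from h import *
s=load("top0.npz");im=s["image"][:,:,::-1].copy()
a=cv2.resize(im[160:270,115:245],None,fx=3.0,fy=3.0,interpolation=cv2.INTER_CUBIC)
a=cv2.convertScaleAbs(a,alpha=2.2,beta=10)
b=cv2.resize(im[140:280,360:520],None,fx=2.5,fy=2.5,interpolation=cv2.INTER_CUBIC)
c=np.zeros((max(a.shape[0],b.shape[0]),a.shape[1]+b.shape[1],3),np.uint8)
c[:a.shape[0],:a.shape[1]]=a;c[:b.shape[0],a.shape[1]:]=b
cv2.imwrite("pics/crop1.png",c);print(c.shape)
for n,uv,z in [("pfl",(368,172),.104),("pfr",(388,272),.104),("handle",(148,215),.046),("tip",(208,219),.034),("rodstart",(165,216),.034)]: print(n,onz(s,uv,z).round(3))
# dark/bright masks
hsv=cv2.cvtColor(im,cv2.COLOR_BGR2HSV)
m=((hsv[...,1]<40)&(hsv[...,2]>150)).astype(np.uint8)
m[:,:]*=1
n,l,st,ce=cv2.connectedComponentsWithStats(m)
for i in range(1,n):
    if st[i,4]>40: print(st[i],ce[i].round(1),cv2.minAreaRect(np.argwhere(l==i)[:,::-1].astype(np.float32)))
E
```

```text
(350, 790, 3)
pfl [ 0.618 -0.248  0.104]
pfr [ 0.353 -0.295  0.104]
handle [0.512 0.351 0.046]
tip [0.5   0.187 0.034]
rodstart [0.509 0.307 0.034]
[ 440   11   92   37 1361] [481.3  21.1] ((486.65093994140625, 19.028305053710938), (36.94998550415039, 88.59754943847656), 74.05460357666016)
[   10    13   550   138 15503] [265.3  60.1] ((289.1353759765625, 64.68437194824219), (556.99462890625, 99.78376770019531), 7.580768585205078)
[330  20  26  28 313] [341.4  34.9] ((340.2241516113281, 37.31034851074219), (28.968473434448242, 23.211917877197266), 68.19859313964844)
[538  30  21  14  92] [547.5  36.6] ((547.0822143554688, 37.28083801269531), (20.248119354248047, 9.36329174041748), 20.556047439575195)
[262  32  22  14 133] [272.1  38.3] ((272.0566101074219, 37.6981086730957), (20.397003173828125, 12.820972442626953), 29.05460548400879)
[  0  93  23  35 670] [  9.5 109.7] ((11.0, 110.0), (34.0, 22.0), 90.0)
[312 107  27  30 633] [325.1 121.4] ((325.0, 121.5), (29.0, 26.0), 90.0)
[200 112  27  29 608] [212.8 125.8] ((213.0, 126.0), (28.0, 26.0), 90.0)
[247 116  22  24 320] [257.4 127.2]
[... 874 characters left out ...]

[  0 264  11  20 205] [  4.6 273.3] ((5.0, 273.5), (19.0, 10.0), 90.0)
[ 22 264  21  20 379] [ 32.  273.5] ((32.0, 273.5), (20.0, 19.0), -0.0)
[ 55 264  20  20 397] [ 64.5 273.5] ((64.5, 273.5), (19.0, 19.0), 90.0)
[368 284  30  21  75] [382.4 294.3] ((382.590087890625, 294.3700256347656), (34.6585578918457, 2.2135941982269287), 34.695152282714844)
[   0  294   12  126 1042] [  5.9 357.6] ((5.941478729248047, 356.5933837890625), (8.424327850341797, 125.12745666503906), 1.818303108215332)
[490 325  15  10  77] [497.8 330.3] ((497.7000427246094, 330.8999938964844), (5.81377649307251, 16.54690170288086), 63.43495178222656)
[547 405   9  15 127] [551.1 412.4] ((551.0, 412.0), (14.0, 8.0), 90.0)
```

View pics/crop1.png

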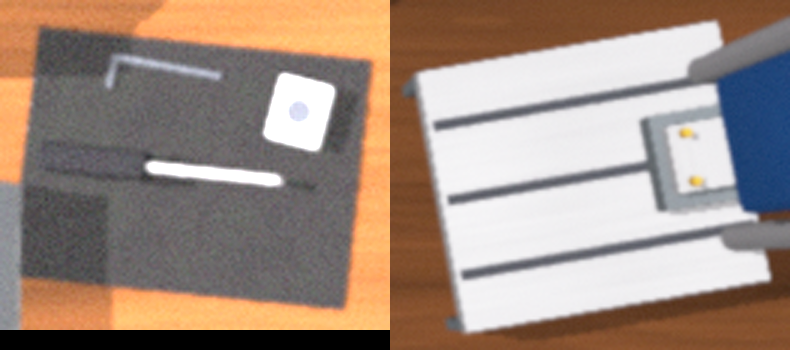

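Crop: the rod runs from crop (147,167) to (283,181), the handle from x 42 to 147, and the bed's top corners are (416,73), (463,332), (718,22) and (770,280). Next I'll turn these into poses.

```bash
cat >> h.py <<'E'
from scipy.spatial.transform import Rotation as Ro
def toolR(o): return Ro.from_euler("xyz",o["ee_rot"]).as_matrix()
E
python3 - <<'E'
from h import *
from bench import robot
s=load("top0.npz");f=lambda u,v,z:onz(s,(u,v),z)
A=lambda x,y:(115+(x+.5)/3-.5,160+(y+.5)/3-.5)
B=lambda x,y:(360+(x-390+.5)/2.5-.5,140+(y+.5)/2.5-.5)
c=[f(*B(*p),.104) for p in[(416,73),(463,332),(718,22),(770,280)]]
for p in c:print(p.round(4))
print("width",np.linalg.norm(c[0]-c[1]),np.linalg.norm(c[2]-c[3]))
yv=(c[0]-c[1]);print("press y->ang",np.degrees(np.arctan2(yv[1],yv[0])), "x axis ang from sides",[np.degrees(np.arctan2(*(b-a)[1::-1])) for a,b in((c[0],c[2]),(c[1],c[3]))])
print("front mid",((c[0]+c[1])/2).round(4))
# rod
im=s["image"];m=(im.min(2)>110).astype(np.uint8);m[:212]=0;m[225:]=0;m[:,:160]=0;m[:,222:]=0
pts=np.argwhere(m)[:,::-1]; P=np.array([f(u,v,.034) for u,v in pts]);ce=P.mean(0);w,V=np.linalg.eigh(np.cov(P[:,:2].T));d=V[:,1];d*=-np.sign(d[1])
t=(P[:,:2]-ce[:2])@d;print("rod c",ce,"dir deg",np.degrees(np.arctan2(d[1],d[0])),t.min(),t.max())
print("rod ends",ce[:2]+d*t.min(),ce[:2]+d*t.max())
print("handle ends",f(*A(42,157),.046),f(*A(147,165),.046))
print("mat",[f(*A(*p),.004).round(3) for p in[(40,27),(372,62),(346,307),(22,276)]])
o=robot.get_obs();print(toolR(o).round(3))
# scene cam check
q=load("scene0.npz")
for n,P in [("pfl",c[0]),("pfr",c[1]),("prl",c[2]),("rodend",[*(ce[:2]+d*t.max()),.034]),("rodstart",[*(ce[:2]+d*t.min()),.034])]: print(n,proj(q,P).round(1))
E
```

```text
[ 0.6259 -0.2539  0.104 ]
[ 0.3518 -0.2978  0.104 ]
[ 0.6784 -0.5766  0.104 ]
[ 0.4039 -0.6213  0.104 ]
width 0.27760744885158845 0.27814244905071783
press y->ang 9.107663535173488 x axis ang from sides [np.float64(-80.7571744646885), np.float64(-80.85087078819662)]
front mid [ 0.4889 -0.2759  0.104 ]
rod c [0.50495066 0.24858418 0.034     ] dir deg -96.38233430905028 -0.061311685228475445 0.05936241700741481
rod ends [0.51176622 0.30951587] [0.49835179 0.18958968]
handle ends [0.52033535 0.40424562 0.046     ] [0.51227044 0.30751772 0.046     ]
mat [array([0.648, 0.421, 0.004]), array([0.612, 0.104, 0.004]), array([0.38 , 0.129, 0.004]), array([0.411, 0.435, 0.004])]
[[-0.001  0.428 -0.904]
 [ 0.002 -0.904 -0.428]
 [-1.    -0.002 -0.   ]]
pfl [180.6 183.5]
pfr [237.2 136.8]
prl [ 77.1 158. ]
rodend [371.1 241. ]
rodstart [421.5 263.8]
```

```bash
python3 - <<'E'
from h import *
q=load("scene0.npz");im=q["image"][:,:,::-1].copy()
c=cv2.resize(im[100:220,70:260],None,fx=4,fy=4,interpolation=cv2.INTER_CUBIC)
for P in [(.6259,-.2539,.104),(.3518,-.2978,.104),(.6784,-.5766,.104),(.6259,-.2539,0.0)]:
    u,v=proj(q,P);cv2.drawMarker(c,(int((u-70+.5)*4),int((v-100+.5)*4)),(0,0,255),0,16)
cv2.imwrite("pics/crop2.png",c)
E
```

```text
(no output)
```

View pics/crop2.png

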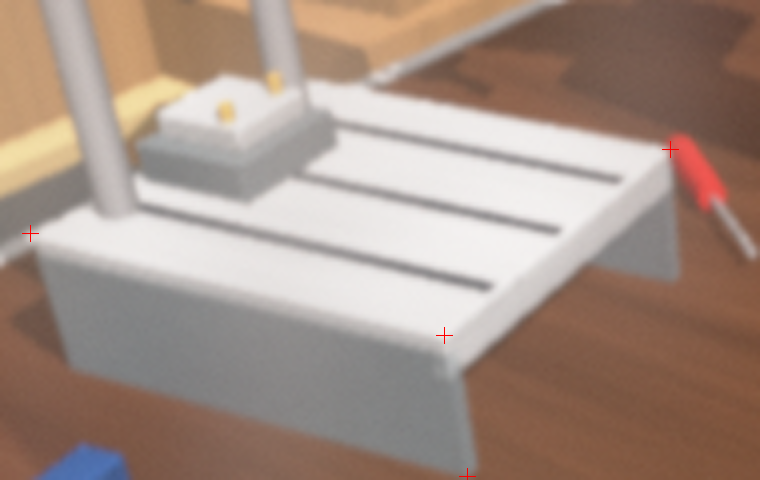

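The scene crop agrees with the top-view corners to about 3 px, or a few mm, which is fine because the eye gets found by feel. Poses:
- **Press:** x axis at -80.85°, lip middle at (0.489, -0.276).
- **Hook:** origin at (0.516, 0.3585), rod direction -96.1°.

Turning first, then travelling.

Call:
carry_out --pt "0.3 0 0 0 -8.37" --pt "0.3 0 0 0 -8.37" --pt "0.3 0 0 0 -8.37" --pt "0.3 0 0 0 -8.37" --pt "0.3 0 0 0 -8.37" --pt "0.3 0 0 0 -8.37" --pt "0.3 0 0 0 -8.37"

```text
time: 0.8
tool_pos: [0.235, -0.4968, 0.1703]
ee_rot: [-2.704, 1.57, 1.908]
wrist_force: [0.2, -0.0, 0.3]
width: 0.0658
```

Call:
carry_out --pt "0.3 0 0.5 -2.4 0" --pt "0.3 0 1.05 -4.78 0" --pt "0.3 0 1.05 -4.78 0" --pt "0.3 0 1.05 -4.78 0" --pt "0.3 0 1.05 -4.78 0" --pt "0.3 0 1.05 -4.78 0" --pt "0.3 0 1.05 -4.78 0" --pt "0.3 0 1.05 -4.78 0" --pt "0.3 0 1.05 -4.78 0" --pt "0.3 0 1.05 -4.78 0" --pt "0.3 0 1.05 -4.78 0" --pt "0.3 0 1.05 -4.78 0" --pt "0.3 0 1.05 -4.78 0" --pt "0.3 0 1.05 -4.78 0" --pt "0.3 0 1.05 -4.78 0" --pt "0.3 0 1.05 -4.78 0" --pt "0.3 0 1.05 -4.78 0" --pt "0.3 0 1.05 -4.78 0" --pt "0.3 0 0.5 -2.4 0" --pt "0.3 0 0 0 0"

```text
time: 2.8
tool_pos: [0.5136, 0.3412, 0.1687]
ee_rot: [-1.167, 1.568, -2.84]
wrist_force: [-0.4, -0.1, -0.2]
width: 0.0659
```

```bash
python3 - <<'E'
from h import *
from bench import robot
o=robot.get_obs();print(o["time"],o["tool_pos"],toolR(o).round(3),o["joint_positions"].round(2),o["wrist_force"])
s=robot.snapshot("wrist");np.savez("w1.npz",**s)
c=s["image"][:,:,::-1].copy()
h=np.array([.5163,.3585]);d=np.array([np.cos(np.radians(-96.1)),np.sin(np.radians(-96.1))])
n=np.array([-d[1],d[0]])
for x,y,z in[(-50,13,46),(-50,-13,46),(50,13,46),(50,-13,46),(50,0,34),(170,0,34)]:
    u=proj(s,[*(h+d*x/1000+n*y/1000),z/1000]);cv2.drawMarker(c,tuple(int(i) for i in u),(0,0,255),0,12)
cv2.imwrite("pics/w1.png",c)
E
```

```text
2.8 [0.51358465 0.34120936 0.16874952] [[-0.003  0.995 -0.102]
 [-0.001 -0.102 -0.995]
 [-1.    -0.003  0.001]] [0.49 0.24 1.2  0.   1.7  0.6 ] [-0.4001089  -0.1028135  -0.22018526]
```

View pics/w1.png

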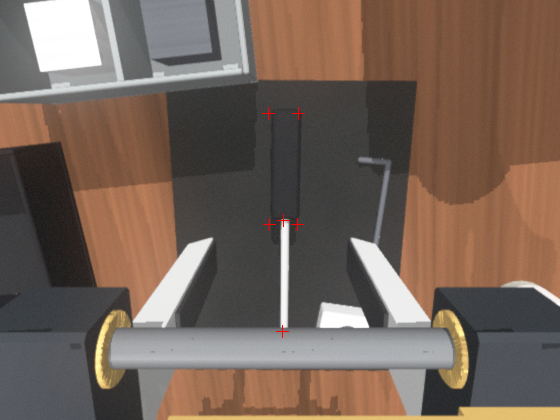

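Wrist view: the handle spans columns 274–300 and the rod sits at about column 286, so my model is within about 2 mm sideways and 4 mm lengthwise. Descending with a 2 mm shift, then gripping.

Call:
carry_out --pt "0.3 2 0.25 0 0" --pt "0.3 4 0 0 0" --pt "0.3 4 0 0 0" --pt "0.3 3 0 0 0" --pt "0.3 1.5 0 0 0" --pt "0.3 1 0 0 0" --pt "0.3 0 0 0 0" --pt "1 0 0 0 0" --pt "1 0 0 0 0" --pt "1 0 0 0 0" --pt "1 0 0 0 0" --pt "1 0 0 0 0" --pt "1 0 0 0 0"

```text
time: 4.15
tool_pos: [0.5165, 0.3383, 0.0161]
ee_rot: [1.609, 1.571, -0.068]
wrist_force: [-0.1, -0.5, -0.4]
width: 0.0213
```

Call:
carry_out --pt "1 0 0 0 0" --pt "1 -1 0 0 0" --pt "1 -2 0 0 0" --pt "1 -2.5 0 0 0" --pt "1 -2.5 0 0 0" --pt "1 0 0 0 0" --pt "1 0 0 0 0"

```text
time: 4.85
tool_pos: [0.5169, 0.3384, 0.0966]
ee_rot: [2.101, 1.569, 0.424]
wrist_force: [-0.1, -0.3, -0.3]
width: 0.0002
```

```bash
python3 - <<'E'
from h import *
from bench import robot
o=robot.get_obs();print(o["time"],o["tool_pos"],toolR(o).round(4),o["wrist_force"],o["wrist_torque"],o["width"])
a=robot.snapshot("wrist");b=robot.snapshot("scene");np.savez("w2.npz",**a);np.savez("s2.npz",**b)
c=np.hstack([cv2.resize(a["image"],(400,300)),cv2.resize(b["image"][150:300,300:500],(400,300),interpolation=cv2.INTER_CUBIC)])[:,:,::-1]
cv2.imwrite("pics/g2.png",c)
E
```

```text
4.85 [0.51686801 0.33841498 0.09659294] [[ 1.500e-03  9.943e-01 -1.062e-01]
 [ 7.000e-04 -1.062e-01 -9.943e-01]
 [-1.000e+00  1.400e-03 -8.000e-04]] [-0.07963956 -0.27392677 -0.29998168] [-0.03192713 -0.04260022 -0.01271271] 0.00018206519917625245
```

View pics/g2.png

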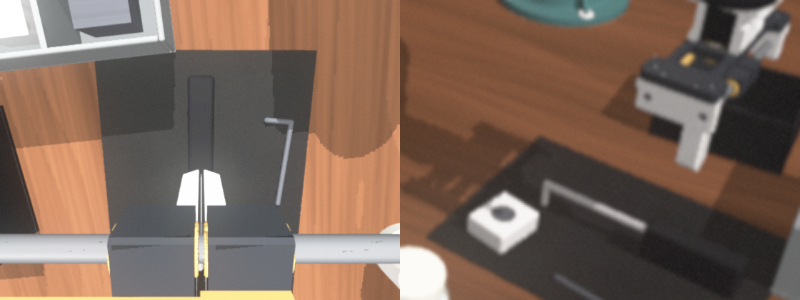

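The gripper came up empty: its width is 0 and the hook is still on the mat. I'll find out why from the geometry.

```bash
python3 - <<'E'
from h import *
for n,T in(("w1.npz",(.5136,.3412,.1687)),("w2.npz",(.5169,.3384,.0966))):
    s=load(n);print(n,"cam",s["pose"][:3,3],"look",-s["pose"][:3,2],"TCPpx",proj(s,T), "x+20mm",proj(s,(T[0]+.02,T[1],T[2])))
    g=s["image"].max(2).astype(int)
    for v in (130,150,180,200,215,225,235): print(v,g[v,262:312:2])
    for u in(280,287): print("col",u,g[95:245:3,u])
a=load("s2.npz")["image"].astype(int);b=load("scene0.npz")["image"].astype(int)
d=np.abs(a-b).max(2)[220:320,340:480]>40;print("changed px near hook",d.sum(),np.argwhere(d)[:5]+[220,340])
E
```

```text
w1.npz cam [0.52091279 0.41272142 0.38279445] look [-0.0283013  -0.24736958 -0.96850778] TCPpx [282.47817191 233.36103829] x+20mm [316.01021475 230.13174897]
130 [64 60 64 66 63 48 58 62 58 62 57 63 62 62 61 59 63 59 51 47 65 63 61 66
 64]
150 [62 65 62 67 49 46 55 62 60 59 60 58 61 60 58 57 59 58 51 48 65 65 64 65
 66]
180 [64 63 64 62 60 48 54 59 57 59 58 55 57 59 60 59 61 55 46 61 67 62 63 66
 60]
200 [62 63 62 63 59 52 53 57 59 62 55 58 56 57 58 58 55 54 44 60 66 63 66 61
 68]
215 [64 63 64 62 59 48 58 56 60 56 58 59 58 57 57 58 61 52 49 64 67 63 64 65
 65]
225 [ 62  65  66  65  62  53  49  53  47  89 233 247 241 187  54  54  54  54
  64  62  66  65  65  66  63]
235 [ 66  64  64  64  63  51  53  54  52 121 237 247 240 184  53  51  51  64
  66  63  63  64  65  67  68]
col 280 [ 68  67  68  69  64  59  56  64  56  60  62  60  58  61  59  56  58  59
  60  62  61  61  60  60  63  59  62  57  59  54  57  56  60  56  59  62
  56  62  60  58  56  48  79  82  94 115 119 121 113 111]
col 287 [ 70  68  67  68  68  56  64  64  63  61  61  59  61  56  56  60  57  57
  58  58  59  59  60  60 
[... 692 characters left out ...]
92  95  93  94  92  94  91  93  92  92  92  93  92  88  84
  84 100 101 102  97  97 100]
235 [ 98  85  91  97  96  97  98  98  99 100 101  98  97  97  93  96  92  90
  90 106 107 104 102 102 102]
col 280 [ 91  91  89  89  76  82  82  82  85  83  80  80  78  80  82  82  81  83
  81  80  80  81  81  81  78  80  78  80  80  80  81  83  84  81  83  86
  85  87  86  88  86  89  89  91  95  96  98  99 100 104]
col 287 [ 88  93  89  89  77  82  81  84  83  84  82  79  79  81  83  80  84  79
  80  76  82  79  79  81  79  82  79  80  79  80  81  79  81  82  79  84
  86  81  87  89  89  89  91  94  96  96  97 106 254 254]
changed px near hook 271 [[220 439]
 [220 440]
 [220 441]
 [220 442]
 [220 443]]
```

```bash
python3 - <<'E'
from h import *
from bench import robot
s=load("w1.npz");print("w1 L/R@150",[onz(s,p,.046)[:2].round(4) for p in((272.5,150),(299,150))],"far",onz(s,(286,110),.046)[:2],"near",onz(s,(284,219),.046)[:2],"rod",onz(s,(285,230),.034)[:2])
s=load("w2.npz");print("w2 L/R@150",[onz(s,p,.046)[:2].round(4) for p in((264,150),(298,150))],"far",onz(s,(280,107),.046)[:2])
print(robot.get_obs()["width"])
E
```

```text
w1 L/R@150 [array([0.5085, 0.3783]), array([0.5318, 0.3759])] far [0.52374366 0.41123797] near [0.51222733 0.31399689] rod [0.51177066 0.2993573 ]
w2 L/R@150 [array([0.5089, 0.3836]), array([0.5324, 0.3811])] far [0.52305203 0.41119391]
0.0005008421723423463
```

The hook hasn't moved, within 1 mm, and the fingers were in the right place. So the lift most likely came before the grip was firm. I'll try again and read the width while closing.

Call:
carry_out --pt "0.4 0 0 0 0" --pt "0.4 0 0 0 0" --pt "0.4 0 0 0 0" --pt "0.4 0 0 0 0" --pt "0.4 0 0 0 0" --pt "0.4 0 0 0 0" --pt "0.4 0 0 0 0" --pt "0.4 3 0 0 0" --pt "0.4 3 0 0 0" --pt "0.4 1.5 0 0 0" --pt "0.4 0.6 0 0 0" --pt "0.4 0 0 0 0"

```text
time: 6.15
tool_pos: [0.5162, 0.3381, 0.0144]
ee_rot: [-0.922, 1.57, -2.599]
wrist_force: [0.4, -0.6, -0.2]
width: 0.0562
```

Call:
carry_out --pt "1 0 0 0 0" --pt "1 0 0 0 0" --pt "1 0 0 0 0" --pt "1 0 0 0 0"

```text
time: 6.55
tool_pos: [0.517, 0.3385, 0.0159]
ee_rot: [2.112, 1.569, 0.435]
wrist_force: [0.0, 0.2, -0.5]
width: 0.0275
```

Call:
carry_out --pt "1 0 0 0 0" --pt "1 0 0 0 0" --pt "1 0 0 0 0"

```text
time: 6.85
tool_pos: [0.5164, 0.3382, 0.0149]
ee_rot: [-0.009, 1.571, -1.687]
wrist_force: [-0.5, -0.0, 0.1]
width: 0.0038
```

```bash
python3 - <<'E'
from h import *
from bench import robot
o=robot.get_obs();print(o["tool_pos"],o["joint_positions"])
a=robot.snapshot("wrist");b=robot.snapshot("scene");np.savez("s3.npz",**b)
u=proj(b,o["tool_pos"]);print("tcp in scene",u,"tcp in wrist",proj(a,o["tool_pos"]))
im=b["image"].copy();
A=cv2.resize(a["image"],(400,300));B=cv2.resize(im[190:310,350:510],(400,300),interpolation=cv2.INTER_CUBIC)
cv2.drawMarker(B,(int((u[0]-350)*2.5),int((u[1]-190)*2.5)),(255,0,0),0,12)
cv2.imwrite("pics/g3.png",cv2.convertScaleAbs(np.hstack([A,B])[:,:,::-1],alpha=1.6))
E
```

```text
[0.51644927 0.33820375 0.01492615] [ 4.88041521e-01  3.11742482e-01  1.42084819e+00 -1.10637069e-04
  1.40907729e+00  5.94402468e-01]
tcp in scene [432.73864954 277.01827518] tcp in wrist [282.40997378 233.3881115 ]
```

View pics/g3.png

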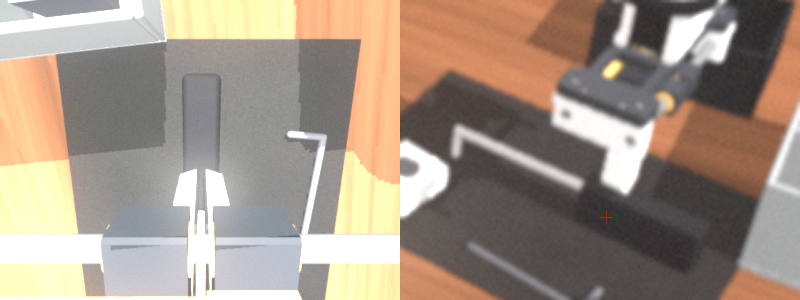

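```bash
python3 - <<'E'
from h import *
b=load("s2.npz");print(proj(b,(.5169,.3384,.0966)))
c=b["image"][200:250,420:480,:]
B=cv2.resize(b["image"][190:310,350:510],(640,480),interpolation=cv2.INTER_CUBIC)
for P,col in(((.5169,.3384,.0966),(255,0,0)),((.5169,.3384,.046),(0,255,0))):
    u=proj(b,P);cv2.drawMarker(B,(int((u[0]-350)*4),int((u[1]-190)*4)),col,0,14)
cv2.imwrite("pics/g4.png",cv2.convertScaleAbs(B[:,:,::-1],alpha=1.6))
E
```

```text
[440.20948467 246.64170665]
```

View pics/g4.png

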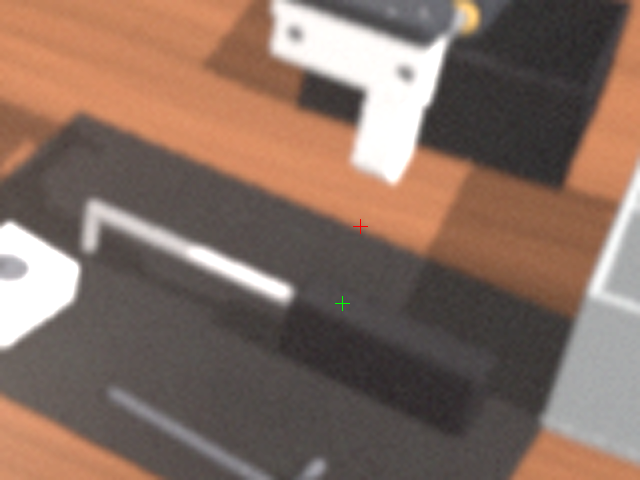

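The cause shows here: the visible fingertip is at crop (375,175), but the reported TCP projects to (360,226). The fingers really end about 30 mm above the reported TCP, so they closed just over the handle. I'll measure that offset.

```bash
python3 - <<'E'
from h import *
from bench import robot
b=load("s2.npz")
for (x,y,pts) in((.5169+.0125,.3384,[(375,173),(375,178)]),):
    for p in pts:
        uv=(350+p[0]/4-.5,190+p[1]/4-.5);best=min(np.arange(.08,.17,.001),key=lambda z:np.linalg.norm(proj(b,(x,y,z))-uv))
        print("tip z",best,proj(b,(x,y,best)),uv)
# pad width edges: y +-8mm corners
for p in((352,163),(397,185)): 
    uv=(350+p[0]/4-.5,190+p[1]/4-.5)
    for z in(.115,.125,.135): print(p,z,onz(b,uv,z).round(4))
# wrist: fingertip edges in w1 (gap 66)
s=load("w1.npz");T=np.array([.5136,.3412,.1687])
for dz in(0,.02,.03,.04): print(dz,[proj(s,T+[e*.033,y,dz]).round(0) for e in(-1,1) for y in (-.008,.008)])
a=s["image"];cv2.imwrite("pics/g5.png",cv2.convertScaleAbs(cv2.resize(a[200:420,80:480],(800,440))[:,:,::-1],alpha=1.3))
E
```

```text
tip z 0.14000000000000007 [442.48228164 232.43351677] (443.25, 232.75)
tip z 0.13700000000000007 [442.17910058 233.68649595] (443.25, 234.0)
(352, 163) 0.115 [0.493 0.322 0.115]
(352, 163) 0.125 [0.5069 0.3245 0.125 ]
(352, 163) 0.135 [0.5208 0.3271 0.135 ]
(397, 185) 0.115 [0.4987 0.3461 0.115 ]
(397, 185) 0.125 [0.5125 0.3482 0.125 ]
(397, 185) 0.135 [0.5263 0.3503 0.135 ]
0 [array([229., 251.]), array([226., 226.]), array([339., 241.]), array([337., 215.])]
0.02 [array([224., 264.]), array([220., 237.]), array([344., 253.]), array([342., 225.])]
0.03 [array([222., 272.]), array([217., 243.]), array([347., 260.]), array([345., 231.])]
0.04 [array([218., 280.]), array([214., 250.]), array([350., 268.]), array([349., 238.])]
```

View pics/g5.png

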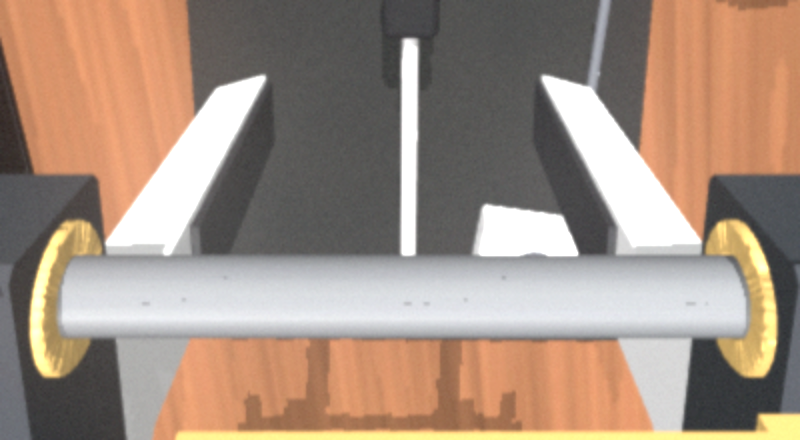

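Both views give about 40 mm: the finger ends sit that far behind the reported TCP. So the tips stopped at z ≈ 0.055, above the handle top at 0.046. I'll open, move 9 mm back towards the handle's middle, and go down 4 cm, watching the force.

Call:
carry_out --pt "0.4 0 0 0 0" --pt "0.4 0 0 -0.4 0" --pt "0.4 0 0 -0.5 0" --pt "0.4 0 0 0 0" --pt "0.4 0 0 0 0" --pt "0.4 0 0 0 0" --pt "0.4 0 0 0 0" --pt "0.4 1 0 0 0" --pt "0.4 1 0 0 0" --pt "0.4 0.5 0 0 0"

```text
time: 7.95
tool_pos: [0.5163, 0.3464, -0.0123]
ee_rot: [-0.926, 1.568, -2.604]
wrist_force: [-0.4, 0.5, -0.2]
width: 0.0567
```

Call:
carry_out --pt "0.4 0.6 0 0 0" --pt "0.4 0.5 0 0 0" --pt "0.4 0.4 0 0 0" --pt "0.4 0 0 0 0"

```text
time: 8.35
tool_pos: [0.517, 0.3469, -0.0259]
ee_rot: [-0.883, 1.569, -2.56]
wrist_force: [0.2, 0.0, 0.1]
width: 0.0567
```

Call:
carry_out --pt "1 0 0 0 0" --pt "1 0 0 0 0" --pt "1 0 0 0 0" --pt "1 0 0 0 0" --pt "1 0 0 0 0" --pt "1 0 0 0 0" --pt "1 0 0 0 0"

```text
time: 9.05
tool_pos: [0.5175, 0.3473, -0.0248]
ee_rot: [2.067, 1.57, 0.39]
wrist_force: [0.1, 0.6, 2.0]
width: 0.026
```

Gripped, width 26 mm. Hook underside = reported TCP z + 0.0288, and the peg is about 154 mm ahead of the TCP. Lifting and turning in line with the press.

Call:
carry_out --pt "1 -0.5 0 0 0" --pt "1 -1.5 0 0 0" --pt "1 -2 0 0 0" --pt "1 -2 0 0 -3" --pt "1 -1 0 0 -6" --pt "1 0 0 0 -6" --pt "1 0 0 0 0" --pt "1 0 0 0 0"

```text
time: 9.85
tool_pos: [0.5172, 0.347, 0.045]
ee_rot: [-0.955, 1.57, -2.373]
wrist_force: [0.6, -0.6, -4.0]
width: 0.0259
```

```bash
cat >> h.py <<'E'
O=np.array([.5168,-.4488]);th=np.radians(-80.85);ex=np.array([np.cos(th),np.sin(th)]);ey=np.array([-ex[1],ex[0]])
L=.1545
def state(o):
    R=toolR(o);d=R[:2,2]/np.linalg.norm(R[:2,2]);tip=o["tool_pos"][:2]+L*d
    p=np.array([(tip-O)@ex,(tip-O)@ey,o["tool_pos"][2]+.0288])*1000
    f=o["wrist_force"];F=np.array([f[:2]@ex,f[:2]@ey,f[2]])
    return p.round(1),np.degrees(np.arctan2(d[1],d[0])).round(2),F.round(2)
def goto(o,px,py,yaw=None):
    """tool y,z shift (cm) for tip to press px,py mm"""
    R=toolR(o);d=R[:2,2]/np.linalg.norm(R[:2,2]);tip=o["tool_pos"][:2]+L*d
    v=O+ex*px/1000+ey*py/1000-tip;return (R[:2,1]@v*100).round(2),(R[:2,2]@v*100).round(2)
E
python3 - <<'E'
from h import *
from bench import robot
o=robot.get_obs();print(o["time"],o["tool_pos"],state(o),o["wrist_torque"],o["width"],goto(o,-210,65),o["joint_positions"].round(2))
t=load("top0.npz");print("jarb",onz(t,(325,121.5),.1),"mouldb",onz(t,(257,127),.024),"jara",onz(t,(213,126),.1))
b=robot.snapshot("scene")
R=toolR(o);d=R[:2,2]
B=cv2.resize(b["image"][120:320,300:500],(600,600),interpolation=cv2.INTER_CUBIC)
z=o["tool_pos"][2]+.0288
for x,zz in((-.0655,.042),(.0345,.042),(.0345,.030),(.1545,.03),(.1545,0)):
    u=proj(b,[*(o["tool_pos"][:2]+d*x),z+zz]);cv2.drawMarker(B,(int((u[0]-300)*3),int((u[1]-120)*3)),(255,0,0),0,14)
cv2.imwrite("pics/g6.png",cv2.convertScaleAbs(B[:,:,::-1],alpha=1.4))
E
```

```text
9.85 [0.51724982 0.34701558 0.04502489] (array([-631.1,  126. ,   73.8]), np.float64(-81.22), array([ 0.66,  0.54, -4.  ])) [-0.01049927 -0.04453127  0.00291035] 0.025887939792182534 (np.float64(-5.82), np.float64(42.15)) [ 0.5   0.3   1.37 -0.    1.47  0.35]
jarb [ 0.75577639 -0.1361101   0.1       ] mouldb [0.76159751 0.05015868 0.024     ] jara [0.74571706 0.16441454 0.1       ]
```

View pics/g6.png

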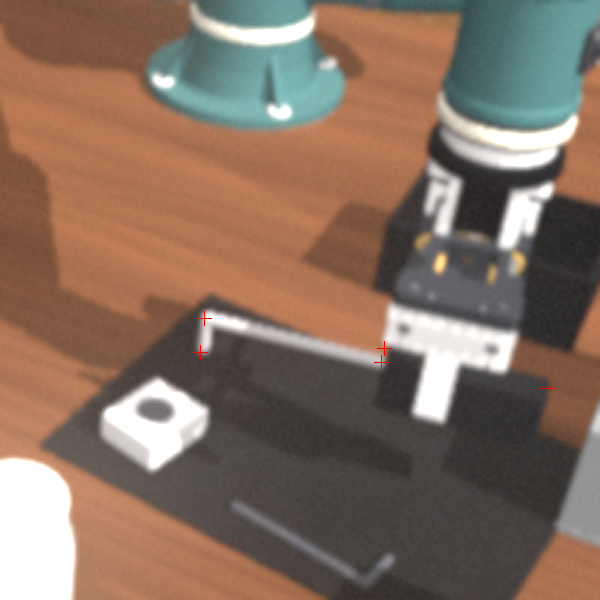

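The drawn model points fall on the hook, so it's held level and the tip is known. Moving to the front of the press, tip at press (-210, +65), then lowering to z ≈ 9 mm.

Call:
carry_out --pt "1 0 -0.3 1.5 0" --pt "1 0 -0.6 4.7 0" --pt "1 0 -0.6 4.7 0" --pt "1 0 -0.7 4.7 0" --pt "1 0 -0.7 4.7 0" --pt "1 0 -0.7 4.7 0" --pt "1 0 -0.7 4.7 0" --pt "1 0 -0.7 4.7 0" --pt "1 0 -0.6 4.7 0" --pt "1 0 -0.2 2 0" --pt "1 0 0 1 0" --pt "1 0 0 0 0" --pt "1 1.5 0 0 0" --pt "1 2.5 0 0 0" --pt "1 1.5 0 0 0" --pt "1 1 0 0 0" --pt "1 0 0 0 0" --pt "1 0 0 0 0"

```text
time: 11.7
tool_pos: [0.5257, -0.0771, -0.0195]
ee_rot: [1.365, 1.57, -0.05]
wrist_force: [0.6, 0.2, -2.0]
width: 0.0261
```

```bash
python3 - <<'E'
from h import *
from bench import robot
o=robot.get_obs();print(o["time"],o["tool_pos"],state(o),o["wrist_torque"],goto(o,-100,65),toolR(o).round(4),o["joint_positions"].round(2))
E
```

```text
11.7 [ 0.52568966 -0.0770807  -0.01953614] (array([-211.1,   67.4,    9.3]), np.float64(-81.04), array([-0.06,  0.57, -2.04])) [ 0.02048288 -0.0579068   0.01447889] (np.float64(-0.2), np.float64(11.11)) [[ 6.000e-04  9.878e-01  1.557e-01]
 [-0.000e+00  1.557e-01 -9.878e-01]
 [-1.000e+00  6.000e-04  1.000e-04]] [-0.25  0.16  1.68  0.    1.3  -0.41]
```

Call:
carry_out --pt "1 0 0 1.5 0" --pt "1 0 0 3 0" --pt "1 0 0 3 0" --pt "1 0 0 2 0" --pt "1 0 0 1.1 0" --pt "1 0 0 0.5 0" --pt "1 0 -0.4 0 0" --pt "1 0 -0.4 0 0" --pt "1 0 0 0 0"

```text
time: 12.6
tool_pos: [0.5337, -0.1877, -0.0202]
ee_rot: [-2.186, 1.57, 2.682]
wrist_force: [-0.7, 0.2, -3.1]
width: 0.0256
```

Call:
carry_out --pt "1 0 -0.3 0 0" --pt "1 0 -0.3 0 0" --pt "1 0 -0.2 0 0" --pt "1 0 0 0 0"

```text
time: 13.0
tool_pos: [0.5274, -0.1893, -0.0197]
ee_rot: [1.649, 1.569, 0.235]
wrist_force: [2.7, 1.5, -3.8]
width: 0.0261
```

Call:
carry_out --pt "1 0 -0.3 0 0" --pt "1 0 -0.3 0 0" --pt "1 0 0 0 0"

```text
time: 13.3
tool_pos: [0.5225, -0.19, -0.0195]
ee_rot: [1.645, 1.567, 0.231]
wrist_force: [6.2, 2.7, -3.3]
width: 0.0259
```

Call:
carry_out --pt "1 0 -0.3 0 0" --pt "1 0 -0.3 0 0" --pt "1 0 0 0 0"

```text
time: 13.6
tool_pos: [0.5166, -0.1906, -0.0196]
ee_rot: [1.745, 1.567, 0.332]
wrist_force: [5.6, 4.1, -3.6]
width: 0.0265
```

Contact: the force rose to about 3 N and then 6–7 N. Backing off and working out where it happened.

Call:
carry_out --pt "1 0 0.5 0 0" --pt "1 0 0.5 0 0" --pt "1 0 0.5 0 0" --pt "1 0 0 0 0" --pt "1 0 0 0 0"

```text
time: 14.1
tool_pos: [0.5292, -0.1898, -0.0202]
ee_rot: [-1.396, 1.57, -2.811]
wrist_force: [-0.1, -0.5, -2.5]
width: 0.0262
```

```bash
python3 - <<'E'
from h import *
from bench import robot
for tp,er,f in(((.5337,-.1877,-.0202),(-2.186,1.57,2.682),(-.7,.2,-3.1)),((.5274,-.1893,-.0197),(1.649,1.569,.235),(2.7,1.5,-3.8)),((.5225,-.19,-.0195),(1.645,1.567,.231),(6.2,2.7,-3.3)),((.5166,-.1906,-.0196),(1.745,1.567,.332),(5.6,4.1,-3.6))):
    print(state(dict(tool_pos=np.array(tp),ee_rot=np.array(er),wrist_force=np.array(f))))
o=robot.get_obs();print(o["time"],state(o),o["wrist_torque"])
b=robot.snapshot("scene");np.savez("s4.npz",**b);np.savez("t4.npz",**robot.snapshot("top"))
E
```

```text
(array([-100.6,   57.6,    8.6]), np.float64(-81.08), array([-0.31, -0.66, -3.1 ]))
(array([-100. ,   51.3,    9.1]), np.float64(-81.02), array([-1.05,  2.9 , -3.8 ]))
(array([-100.1,   46.3,    9.3]), np.float64(-81.02), array([-1.68,  6.55, -3.3 ]))
(array([-100.4,   40.6,    9.2]), np.float64(-80.96), array([-3.16,  6.18, -3.6 ]))
14.1 (array([-99.3,  52.7,   8.6]), np.float64(-81.12), array([ 0.46, -0.21, -2.48])) [ 0.01527878 -0.00821655 -0.06595742]
```

First contact was at y ≈ 51.5 at x ≈ -100, with the normal mostly +y. That puts the eye swung to +y, centre near (-92, 31), which fits its 50 mm link at about 0.65 rad. Now going round to the front of it, and checking the rod is still straight in the grip.

Call:
carry_out --pt "1 0 0 -1.5 0" --pt "1 0 0 -2.5 0" --pt "1 0 0 -2 0" --pt "1 0 -1 0 0" --pt "1 0 -1.2 0 0" --pt "1 0 0 0 0" --pt "1 0 0 0 0"

```text
time: 14.9
tool_pos: [0.4984, -0.1342, -0.0198]
ee_rot: [0.906, 1.57, -0.51]
wrist_force: [0.2, 0.4, -3.3]
width: 0.0261
```

```bash
python3 - <<'E'
from h import *
from bench import robot
o=robot.get_obs();print(o["time"],state(o),goto(o,-122,31))
R=toolR(o);d=R[:2,2];zz=o["tool_pos"][2]+.0288+.03
for n in("top","scene"):
    s=robot.snapshot(n);im=s["image"]
    p0=proj(s,[*(o["tool_pos"][:2]+d*.036),zz]);p1=proj(s,[*(o["tool_pos"][:2]+d*.15),zz]);print(n,"pred rod",p0,p1)
    for f in(.1,.3,.5,.65):
        c=p0+(p1-p0)*f;t=(p1-p0)/np.linalg.norm(p1-p0);nn=np.array([-t[1],t[0]])
        print(f,[int(im[int(round(q[1])),int(round(q[0]))].min()) for q in [c+nn*k for k in range(-7,8)]])
E
```

```text
14.9 (array([-159.,   31.,    9.]), np.float64(-81.18), array([-0.4 ,  0.29, -3.33])) (np.float64(0.02), np.float64(3.7))
top pred rod [336.42115465 216.64144062] [376.94600737 210.06866741]
0.1 [72, 77, 73, 73, 75, 72, 69, 69, 71, 69, 69, 69, 64, 67, 62]
0.3 [68, 70, 73, 70, 72, 75, 74, 73, 74, 75, 69, 72, 73, 71, 67]
0.5 [59, 61, 62, 66, 67, 66, 61, 58, 53, 49, 45, 46, 48, 62, 63]
0.65 [52, 57, 56, 59, 64, 65, 62, 64, 64, 62, 59, 65, 62, 60, 61]
scene pred rod [241.450613   193.35308884] [203.87629441 184.0643147 ]
0.1 [59, 61, 65, 62, 72, 95, 121, 131, 115, 85, 85, 76, 103, 139, 159]
0.3 [59, 58, 60, 64, 81, 81, 108, 131, 130, 106, 79, 77, 105, 152, 169]
0.5 [57, 59, 58, 61, 66, 84, 113, 130, 122, 96, 75, 72, 88, 107, 117]
0.65 [60, 59, 61, 62, 77, 109, 130, 129, 107, 77, 64, 65, 65, 64, 65]
```

The rod is centred on its predicted line, so it hasn't slipped. Advancing for the front touch.

Call:
carry_out --pt "1 0 0 1.0 0" --pt "1 0 0 1.0 0" --pt "1 0 0 0.4 0" --pt "1 0 0 0.4 0" --pt "1 0 0 0.4 0" --pt "1 0 0 0.3 0" --pt "1 0 0 0 0"

```text
time: 15.7
tool_pos: [0.5041, -0.1685, -0.02]
ee_rot: [0.15, 1.571, -1.266]
wrist_force: [1.1, -0.0, -2.9]
width: 0.026
```

Call:
carry_out --pt "1 0 0 0.3 0" --pt "1 0 0 0.3 0" --pt "1 0 0 0 0"

```text
time: 16.0
tool_pos: [0.5051, -0.1744, -0.02]
ee_rot: [0.368, 1.57, -1.048]
wrist_force: [0.3, 0.6, -1.9]
width: 0.0263
```

```bash
cat > st.py <<'E'
from h import *
from bench import robot
o=robot.get_obs();print(o["time"],*state(o),"tz",o["wrist_torque"].round(3),o["width"].round(4))
E
python3 st.py
```

```text
Traceback (most recent call last):
  File "st.py", line 3, in <module>
    o=robot.get_obs();print(o["time"],*state(o),"tz",o["wrist_torque"].round(3),o["width"].round(4))
                                                                                ^^^^^^^^^^^^^^^^
AttributeError: 'float' object has no attribute 'round'
```

Call:
carry_out --pt "1 0 0 0.3 0" --pt "1 0 0 0 0"

```text
time: 16.2
tool_pos: [0.5052, -0.1762, -0.0201]
ee_rot: [-2.982, 1.569, 1.886]
wrist_force: [-1.2, 3.1, -2.4]
width: 0.0259
```

```bash
sed -i 's/o\["width"\].round(4)/o["width"]/' st.py; python3 st.py
```

```text
16.2 [-116.4   31.2    8.7] -81.1 [-3.23 -0.73 -2.43] tz [ 0.427 -0.048  0.049] 0.025912978462915223
```

Front contact is at x ≈ -117, so the eye centre is about (-95, 31), agreeing with the side touch. Backing off, lifting over the ring and going above the hole.

Call:
carry_out --pt "1 0 0 -0.5 0" --pt "1 -1 0 0 0" --pt "1 -1.0 0 0 0" --pt "1 0 0 0 0" --pt "1 0 0 1 0" --pt "1 0 0 1.2 0" --pt "1 0 0 0.4 0" --pt "1 0 0 0 0" --pt "1 0 0 0 0"

```text
time: 17.1
tool_pos: [0.5083, -0.1979, -0.0005]
ee_rot: [-2.369, 1.57, 2.498]
wrist_force: [0.4, 0.7, -1.8]
width: 0.0261
```

```bash
python3 st.py
```

```text
17.1 [-94.6  30.8  28.3] -81.14 [-0.64  0.48 -1.84] tz [ 0.04  -0.077 -0.003] 0.026136002495066247
```

Lowering: the tip would meet the ring top at z 23.5 if it were off the hole.

Call:
carry_out --pt "1 0.3 0 0 0" --pt "1 0.3 0 0 0" --pt "1 0.2 0 0 0" --pt "1 0 0 0 0"

```text
time: 17.5
tool_pos: [0.5082, -0.1973, -0.0087]
ee_rot: [-2.158, 1.57, 2.711]
wrist_force: [-0.1, -0.3, -3.0]
width: 0.0266
```

```bash
python3 st.py
```

```text
17.5 [-95.2  30.9  20.1] -81.08 [ 0.31 -0.18 -3.04] tz [ 0.027 -0.123  0.03 ] 0.026559776282072924
```

No contact at z = 20, so it's inside the ring. Going on down and then testing the pull.

Call:
carry_out --pt "1 0.4 0 0 0" --pt "1 0.4 0 0 0" --pt "1 0.3 0 0 0" --pt "1 0 0 0 0" --pt "1 0 0 -0.3 0" --pt "1 0 0 -0.3 0" --pt "1 0 0 -0.3 0" --pt "1 0 0 0 0"

```text
time: 18.3
tool_pos: [0.5074, -0.1895, -0.0187]
ee_rot: [0.11, 1.569, -1.305]
wrist_force: [1.6, -3.2, -3.7]
width: 0.026
```

```bash
python3 st.py
```

```text
18.3 [-103.    31.3   10.1] -81.09 [ 3.44  1.11 -3.67] tz [-0.517  0.02  -0.123] 0.02601824405774328
```

Caught: 3.4 N of resistance. Drawing out gently along the press axis.

Call:
carry_out --pt "1 0 0 -0.3 0" --pt "1 0 0 -0.4 0" --pt "1 0 0 -0.5 0" --pt "1 0 0 -0.5 0" --pt "1 0 0 -0.5 0" --pt "1 0 0 -0.5 0" --pt "1 0 0 -0.5 0" --pt "1 0 0 -0.5 0" --pt "1 0 0 -0.5 0" --pt "1 0 0 -0.5 0"

```text
time: 19.3
tool_pos: [0.4999, -0.1421, -0.019]
ee_rot: [-0.18, 1.571, -1.596]
wrist_force: [-0.2, -4.4, -2.0]
width: 0.0258
```

```bash
python3 st.py
```

```text
19.3 [-151.    31.4    9.8] -81.1 [ 4.29 -0.87 -1.96] tz [-1.023e+00 -1.000e-03 -1.630e-01] 0.0257709076595654
```

Call:
carry_out --pt "1 0 0 -0.5 0" --pt "1 0 0 -0.5 0" --pt "1 0 0 -0.5 0" --pt "1 0 0 -0.5 0" --pt "1 0 0 -0.5 0" --pt "1 0 0 -0.5 0" --pt "1 0 0 -0.5 0" --pt "1 0 0 -0.5 0" --pt "1 0 0 -0.5 0" --pt "1 0 0 -0.5 0" --pt "1 0 0 -0.5 0" --pt "1 0 0 -0.5 0" --pt "1 0 0 -0.5 0" --pt "1 0 0 -0.5 0" --pt "1 0 0 -0.5 0" --pt "1 0 0 -0.5 0" --pt "1 0 0 -0.4 0" --pt "1 0 0 -0.3 0" --pt "1 0 0 -0.2 0"

```text
time: 21.2
tool_pos: [0.486, -0.0541, -0.0191]
ee_rot: [-1.928, 1.57, 2.94]
wrist_force: [-0.7, -4.8, -1.3]
width: 0.026
```

```bash
python3 st.py
```

```text
21.2 [-240.    31.7    9.7] -81.09 [ 4.6  -1.45 -1.26] tz [-1.049  0.036 -0.231] 0.026002293984818826
```

Call:
carry_out --pt "1 0 0 -0.4 0" --pt "1 0 0 -0.4 0" --pt "1 0 0 -0.4 0" --pt "1 0 0 -0.4 0" --pt "1 0 0 -0.3 0" --pt "1 0 0 0 0"

```text
time: 21.8
tool_pos: [0.4832, -0.0348, -0.019]
ee_rot: [2.961, 1.57, 1.546]
wrist_force: [-1.1, -2.3, -1.4]
width: 0.0262
```

```bash
python3 st.py
```

```text
21.8 [-259.5   32.1    9.8] -81.06 [ 2.13 -1.5  -1.4 ] tz [-0.649  0.04  -0.187] 0.026178829069973975
```

Call:
carry_out --pt "1 0 0 -0.2 0" --pt "1 0 0 -0.2 0" --pt "1 0 0 0 0"

```text
time: 22.1
tool_pos: [0.4826, -0.0314, -0.0191]
ee_rot: [-2.996, 1.57, 1.872]
wrist_force: [-0.8, -3.4, -1.6]
width: 0.0259
```

```bash
python3 st.py
```

```text
22.1 [-263.    32.     9.7] -81.09 [ 3.25 -1.33 -1.63] tz [-0.75   0.035 -0.155] 0.0258993574488792
```

Call:
carry_out --pt "1 0 0 -0.2 0" --pt "1 0 0 -0.2 0" --pt "1 0 0 0 0"

```text
time: 22.4
tool_pos: [0.482, -0.0275, -0.019]
ee_rot: [-2.872, 1.57, 1.996]
wrist_force: [-0.4, -2.9, -1.4]
width: 0.0256
```

```bash
python3 st.py
```

```text
22.4 [-267.    31.9    9.8] -81.09 [ 2.79 -0.81 -1.38] tz [-0.761  0.052 -0.201] 0.02563168893252516
```

Call:
carry_out --pt "1 0 0 -0.2 0" --pt "1 0 0 -0.2 0" --pt "1 0 0 0 0"

```text
time: 22.7
tool_pos: [0.4828, -0.0267, -0.019]
ee_rot: [0.315, 1.564, -1.1]
wrist_force: [3.0, -10.0, -5.2]
width: 0.0255
```

```bash
python3 st.py
```

```text
22.7 [-267.7   33.     9.8] -81.05 [10.39  1.32 -5.18] tz [-1.8   -0.482  0.064] 0.025509757069375784
```

Stop reached: resistance jumped to 10 N at x ≈ -268, against about -266 expected. Easing the peg to the middle of the hole and lifting out.

Call:
carry_out --pt "1 0 0 0.3 0" --pt "1 0 0 0.3 0" --pt "1 0 0 0.4 0" --pt "1 0 0 0 0" --pt "1 -0.5 0 0 0" --pt "1 -0.7 0 0 0" --pt "1 -0.8 0 0 0" --pt "1 0 0 0 0"

```text
time: 23.5
tool_pos: [0.4846, -0.0339, 0.003]
ee_rot: [1.257, 1.567, -0.159]
wrist_force: [0.2, 0.5, -2.5]
width: 0.026
```

```bash
python3 st.py
```

```text
23.5 [-260.3   33.6   31.8] -81.09 [-0.45  0.26 -2.52] tz [-0.024 -0.097  0.015] 0.025993851766240753
```

Free, with only the hook's own weight on the wrist. Lifting, then checking the tray.

Call:
carry_out --pt "1 -1.5 0 0 0" --pt "1 -2.5 0 0 0" --pt "1 -1.5 0 0 0" --pt "1 0 0.5 -2 0" --pt "1 0 1.1 -4.4 0" --pt "1 0 1.1 -4.4 0" --pt "1 0 1.1 -4.4 0" --pt "1 0 1.1 -4.4 0" --pt "1 0 1.1 -4.4 0" --pt "1 0 1.1 -4.4 0" --pt "1 0 1.1 -4.4 0" --pt "1 0 0.6 -2.6 0" --pt "1 0 0.2 -1.2 0" --pt "1 0 0 0 5" --pt "1 0 0 0 5" --pt "1 0 0 0 5" --pt "1 0 0 0 0" --pt "1 0 0 0 0"

```text
time: 25.3
tool_pos: [0.5153, 0.3409, 0.0559]
ee_rot: [-0.102, 1.57, -1.779]
wrist_force: [-0.7, -0.4, -2.7]
width: 0.0257
```

```bash
python3 st.py; python3 - <<'E'
from h import *
from bench import robot
o=robot.get_obs();print(o["tool_pos"])
t=robot.snapshot("top");b=robot.snapshot("scene");np.savez("t5.npz",**t);np.savez("s5.npz",**b)
B=b["image"].copy()
d=toolR(o)[:2,2]
A=t["image"].copy()
for x,zz in((-.0655,.042),(.0345,.03),(.1545,0)):
    for im,s in((A,t),(B,b)): cv2.drawMarker(im,tuple(int(i) for i in proj(s,[*(o["tool_pos"][:2]+d*x),o["tool_pos"][2]+.0288+zz])),(255,0,0),0,8)
X=cv2.resize(A[140:340,110:410],(600,400));Y=cv2.resize(B[90:290,70:270],(200,200))
X=A[100:320,110:510];Y=B[90:310,70:470]
cv2.imwrite("pics/p7.png",np.vstack([X,Y])[:,:,::-1] if 0 else np.hstack([cv2.resize(X,(800,440))])[:,:,::-1])
cv2.imwrite("pics/p7s.png",Y[:,:,::-1])
E
```

```text
25.3 [-630.8   83.6   84.7] -96.04 [ 0.24 -0.7  -2.71] tz [-0.    -0.055  0.025] 0.025705585068552875
[0.51533428 0.34094705 0.05594978]
```

View pics/p7.png

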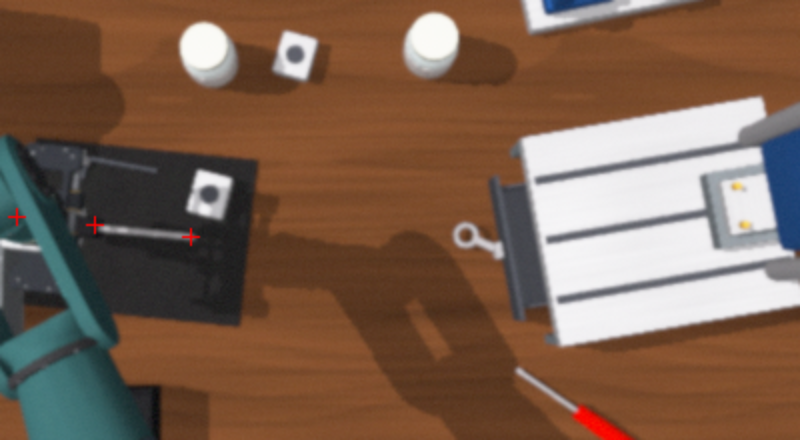

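The tray is well out, with its eye visible at crop (466,236), and the bystanders are in place. Lowering the hook onto the mat.

Call:
carry_out --pt "1 1.5 0 0 0" --pt "1 2.5 0 0 0" --pt "1 2 0 0 0" --pt "1 1 0 0 0" --pt "1 0.5 0 0 0" --pt "1 0.3 0 0 0" --pt "1 0.1 0 0 0" --pt "1 0 0 0 0"

```text
time: 26.2
tool_pos: [0.516, 0.3421, -0.0221]
ee_rot: [2.116, 1.569, 0.439]
wrist_force: [-0.4, 0.6, -2.9]
width: 0.0261
```

```bash
python3 st.py; python3 - <<'E'
from h import *
t=load("t5.npz");g=lambda x,y,z:((onz(t,(110+x/2-.25,100+y/2-.25),z)[:2]-O)@np.c_[ex,ey]*1000).round(1)
print("eye",g(466,236,.02),"pin",g(499,250,.02),"panel top corners",g(491,179,.072),g(516,318,.072))
E
```

```text
26.2 [-631.9   84.3    6.7] -96.09 [-0.69 -0.28 -2.89] tz [-0.036 -0.071  0.006] 0.026123167984615354
eye [-258.2   26.6] pin [-216.    -0.5] panel top corners [-218.2   94.9] [-218.1  -95.8]
```

The measured panel face is at x ≈ -218 against -216 expected at the stop, so the tray is fully out. Last 2–3 mm down.

Call:
carry_out --pt "1 0.1 0 0 0" --pt "1 0.1 0 0 0" --pt "1 0.05 0 0 0" --pt "1 0 0 0 0"

```text
time: 26.6
tool_pos: [0.5157, 0.342, -0.0246]
ee_rot: [2.154, 1.569, 0.477]
wrist_force: [-0.5, -1.7, 0.3]
width: 0.0261
```

```bash
python3 st.py
```

```text
26.6 [-631.9   84.1    4.2] -96.1 [ 1.59 -0.76  0.32] tz [0.038 0.063 0.036] 0.0260544243611256
```

On the mat, with the weight off the wrist. Releasing and rising.

Call:
carry_out --pt "0.4 0 0 0 0" --pt "0.4 0 0 0 0" --pt "0.4 0 0 0 0" --pt "0.4 0 0 0 0" --pt "0.4 0 0 0 0" --pt "0.4 -0.5 0 0 0" --pt "0.4 -2 0 0 0" --pt "0.4 -4 0 0 0" --pt "0.4 -4 0 0 0" --pt "0.4 -4 0 0 0" --pt "0.4 -3 0 0 0" --pt "0.4 0 0 0 0" --pt "0.4 0 0 0 0"

```text
time: 27.9
tool_pos: [0.5156, 0.342, 0.1503]
ee_rot: [2.111, 1.569, 0.434]
wrist_force: [0.4, 0.4, -0.6]
width: 0.0564
```

```bash
python3 st.py; python3 - <<'E'
from h import *
from bench import robot
a=robot.snapshot("wrist");b=robot.snapshot("scene")
cv2.imwrite("pics/p8.png",np.hstack([cv2.resize(a["image"],(400,300)),cv2.resize(b["image"][:,:],(400,300))])[:,:,::-1])
E
```

```text
27.9 [-631.8   84.   179.1] -96.09 [-0.35  0.46 -0.64] tz [-0.046 -0.036  0.013] 0.05637781569734398
```

View pics/p8.png

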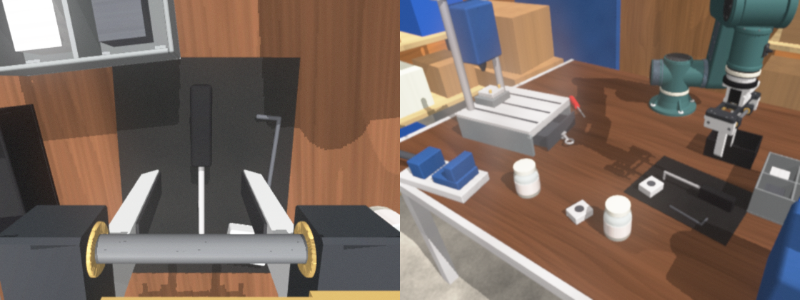

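The hook is standing on its handle, all on the mat. The handle's end is inside the far edge in the wrist view, at (200,85) with the mat edge at row 58. The tray is out with its eye showing at (567,138), and nothing else has moved. Handing in.

```bash
python3 -c "
from bench import robot
print(robot.close_job())"
```

```text
the job is handed in; nothing more can be done
None
```

The tray is drawn out to its stop, and the hook is back on the mat, standing on its handle with all of it on the mat. I handed in at about 28 s.

- **Finding the eye:** I felt it from the side and from the front, which put it on the press's +y side, about 31 mm off centre. The peg went into the ring first time. Pulling took about 3–5 N, and resistance rose to about 10 N at the stop.
- **Last checks:** the top view puts the tray's front panel at x ≈ -218 mm, against -216 expected when fully out. The wrist carries no load, and the other things look unmoved.

**What went wrong or disagreed:**
- **Two empty grasps:** the finger ends sit about 40 mm behind the reported TCP, so I closed above the handle twice. I measured the offset from the pictures and corrected for it; the hook did not move.
- **Side touch:** I ran that touch about 10 mm past first contact, which pressed the eye sideways with about 7 N. That is well under the 28 N needed to turn it.
- **Eye position:** the top view later put the eye about 27 mm off centre, where feel said 31. That 4 mm is about what the camera and press position errors would give.

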